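Hang a glued headband under the curing lamp and switch it on

TASK

The stones on the headband have just been glued: lift it off its wooden stand and hang it, crown up, over the middle of the steel bar under the curing lamp, squarely across the bar, with one leg on each side. Once it hangs there and you have let go, swing the lamp switch lever fully over, away from the side it leans to. Don't let the headband touch the bench or anything loose, and leave everything else on the bench where it is.

Things in the scene. Friction and masses are not known exactly. Their poses are not given: they have to be found in the camera images.
- headband: Rigid black headband, an arch crown up, legs down, small clear stones along its crown. Strip 25 mm wide (along its y), 4 mm thick, bent in its x-z plane: half circle of inner radius 55 mm about a centre 35 mm above the origin, then straight legs 35 mm down. 118 mm wide, 94 high, 60 g. Origin midway between leg tips. Grasp across the 25 mm width, beside the crown, as the bar goes under it.
- crown (a point): Middle of the headband's crown on the underside of the strip, 90 mm above the headband's origin; this is what comes to rest on the stand or bar.
- stand: Fixed wooden stand that carries the headband at the start: base 90 x 80 x 14 mm, upright plate 12 mm thick (along its y) and 100 mm wide (x), its top a half circle of radius 50 mm that peaks 130 mm above the bench. Origin on the bench under its middle. The headband straddles the plate, leg tips 40 mm above the bench.
- station: Fixed curing station: base plate 110 x 340 x 12 mm, two posts 16 mm thick, 300 mm apart along its y, a steel bar between them, and a lamp on top right above the bar: underside 380 mm above the bench, 70 mm deep (x -35 to 35 mm), 340 long. A tool pointing straight down does not fit: come in tilted. Origin on the bench under the bar's middle; -x faces the robot.
- bar (a point): Middle of the steel bar, on its axis, 160 mm above the bench; the bar is 12 mm thick and 300 mm long, along the station's y; axes as the station's.
- switch_base: The lamp switch's grey block on the bench, 70 x 50 x 25 mm, fixed. Origin under its middle. The lever swings in its x-z plane about a hinge 22 mm above the origin, from its -x side to its +x side.
- switch (a joint): Angle of the lamp switch lever in rad: about 0 to 0.2 at the start (off, leaning 0.5 rad to the block's -x side at 0), 0.5 is upright, 1.0 is fully over to the +x side (on). It stays where it is left; moving it takes about 1 N at the tip.
- switch_tip (a point): Centre of the lever's black ball knob (26 mm across), 80 mm from the hinge; the lever itself is a 10 mm rod.
- tape_roll: a black roll of tape lying flat, 84 mm across, 25 high; bystander, loose, origin at its underside's middle
- bangle: a brass bangle lying flat, 68 mm across, 14 high; bystander, loose, origin at its underside's middle
- bottle: a clear water bottle, 66 mm across, 210 high; bystander, loose, origin at its underside's middle
- mug: a white mug, 80 mm across, 95 high; bystander, loose, origin at its underside's middle
- screwdriver: a screwdriver lying on the bench, 170 mm long; bystander, loose, origin at its underside's middle
- jar: a glass jar with a metal lid, 60 mm across, 70 high; bystander, loose, origin at its underside's middle
- glue: a small black glue bottle, 36 mm across, 85 high; bystander, loose, origin at its underside's middle
There are look-alikes about, which are no part of the job. What is shaped like the headband but green or red is not meant.

How it is judged:
By the outcome, as a careful person would: the job done as asked, in the order asked, and still so for the second after the job is handed in, with the robot touching nothing.
It also fails if it takes over 64 s, if anything falls off the work surface, if the arm or the gripper's body presses on something with over 40 N, if the wrist force passes 120 N, or if a joint passes its speed limit or range.

ROBOT

A 7-joint arm with a two-finger parallel gripper is mounted at the origin on the work surface. World frame = base frame: x ahead of the robot, y to its left, z up, the work surface at z = 0. Lengths are in m, angles in rad, forces in N, time in s.
With the tool pointing down it reaches from about 0.4 to 0.85 m from the base axis. Payload 10.4 kg.
Tool frame: the origin (TCP) lies between the finger pads, 19 mm behind the fingertips; this is the grasp point; z points along the fingers, y is the direction in which the jaws open and shut (so a half turn about z gives the same grasp; the last joint's range is limited). The gripper opens to 85 mm and grips with 20 to 120 N. Pads are 22 mm wide; open, the fingers measure 114 mm over their backs; the gripper's body (76 mm by 85 mm) begins 54 mm behind the grasp point. The pads swing forward as they close: fully open they stand 13 mm farther back than shut.
Start: joints at [1.29, 0.332, -0.065, 1.46, 0.022, 1.35, -0.088], TCP at [0.159, -0.604, 0.25] pointing down, gripper open.
Joint ranges: [-2.6, 2.6], [-0.5, 2.12], [-1.47, 1.34], [0.16, 2.42], [-1.27, 4.41], [0.06, 2.06], [-2.6, 2.6]. Speed limits (rad/s): [2.22, 2.22, 2.79, 2.79, 3.14, 3.14, 3.14].

INTERFACE

Orientations are given as a unit quaternion [x, y, z, w].
In Python, from workcell import get_obs, camera, camera_info, hand_in gives the robot as it stands.
- The arm moves only by the tool move_arm, never from a script. Its argument "moves" is a list of rows, each a list of 3 entries, a list of its own where there are three numbers: the shift along the tool's x, y, z in units of 25 mm (1.0 is 25 mm), then the turn, a rotation vector about the tool's x, y, z in degrees, then the opening, from 0 (shut) to 1 (fully open). A call has 1 to 5 rows; each row shifts and turns the commanded pose from where the row before left it, along the tool's axes as they then stand; what a row does not reach is not made up. A row lasts 1/8 s, in which the tool goes at most 62.5 mm and 10.7 degrees, less where a joint would pass 70% of its speed; a pose out of reach is approached as far as the arm can. A call is refused whole if a number of a shift passes 1 or a number of a turn 10.7, either way. A call with a gripper value outside its range is refused whole. The fingers move at their own pace and stop on an object; "squeeze" is the grip in N (left out, the last holds). Time passes only in rows, so rows that do not move let the fingers close. It gives the time, the measured TCP pose, the force and the opening at its end, in the units of the state.
- get_obs(): the state, without advancing time (a new reading comes with each control period).
- camera(name): name is "side" or "top" or "wrist"; returns the picture (480x640x3 uint8, red, green, blue); there is no depth.
- camera_info(name): a dict with "fx", "fy", "cx", "cy" (pixels), "origin" and "rotation" of the camera in the world. Camera axes: x right, y down, z forward; pixel columns grow to the right and rows downward; lengths in m; the calibration is good to about 2 mm. A picture is of the moment at which its call begins: read the wrist's pose just before it. camera_info takes no time and is no camera call; for the wrist camera it gives the pose at the moment of the call.
- hand_in(): hands the job in, once; it reports no verdict.
The state is a dict: "clock": time; "joint_pos": joint angles; "joint_velocities": joint speeds; "tau": joint torques, N m; "position": TCP position; "ee_rot": TCP orientation; "ft_force": force on the tool from outside, world axes, zero at the start; "torque": the same for the moment, N m; "grip_width": opening from 0.0 (shut) to 1.0 (fully open).
Only numpy, scipy, OpenCV 4.12 (cv2) and the standard library are available. Lean on these libraries where they do the work, as an engineer would, in place of code of your own. Each camera call takes 0.05 s, during which the arm holds its last target. There are 200 camera calls.

## Working session

There is one attempt and no reset: what is moved stays moved. The work goes in short steps, Python scripts to look and compute and a tool call to move; the robot and the scene stay as the last step left them, time stands still between calls to the robot, and variables do not carry over. Pictures are saved under pics/ and viewed, about 8 in all and at most 12, crops included, and the job is handed in when it is done.

Besides the shell and the picture viewer there is one more tool, called after "Request:" by a JSON object that holds its "api" and its "payload". move_arm: Moves the arm, as the interface text tells. Its arguments: {"type":"object","properties":{"moves":{"type":"array","items":{"type":"array"}},"squeeze":{"type":"number"}},"required":["moves"]}

```bash
mkdir -p pics
python3 - <<'E'
from workcell import *
import cv2
o=get_obs();print(o)
for n in("side","top"):
    i=camera_info(n);print(n,i)
    cv2.imwrite(f"pics/{n}1.png",camera(n)[:,:,::-1])
E
```

```text
{'clock': 0.0, 'joint_pos': array([ 1.29042977,  0.33288052, -0.06468303,  1.46091389,  0.02160103,
        1.34989594, -0.08848694]), 'joint_velocities': array([ 0.00101348,  0.00049702, -0.00037778,  0.00119287, -0.00103832,
        0.00118051, -0.00062261]), 'tau': array([ 3.63669524e-04, -6.25451016e+01,  4.92024980e-02, -3.91601980e+01,
        1.61420123e-02,  1.00512343e-02, -3.49990023e-05]), 'position': array([ 0.15922698, -0.60402979,  0.24922356]), 'ee_rot': array([ 9.91704663e-01,  1.28535483e-01, -1.24891761e-04, -6.89944007e-04]), 'ft_force': array([ 0.10066248, -0.90843628,  0.37414321]), 'torque': array([-0.01306881, -0.02956727,  0.00557043]), 'grip_width': 1.0005292958156413}
side {'fx': 446.36127537708376, 'fy': 446.36127537708376, 'cx': 312.56801598873216, 'cy': 239.88807593899756, 'origin': array([0.33140171, 0.66587296, 0.96704054]), 'rotation': array([-0.15324474,  0.9223523 , -0.3514713 ,  0.04743642])}
top {'fx': 436.0976416615613, 'fy': 436.0976416615613, 'cx': 323.96433750978025, 'cy': 245.03613376729118, 'origin': array([ 0.4626766 , -0.06300326,  1.23339289]), 'rotation': array([ 0.71596883, -0.6961988 ,  0.03336371, -0.03978352])}
```

View pics/side1.png

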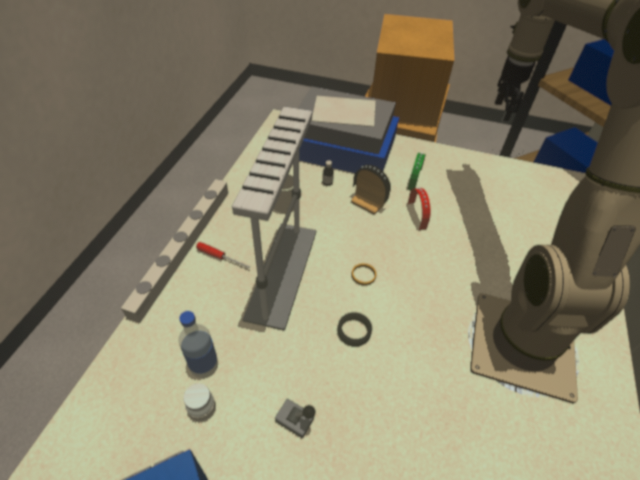

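View pics/top1.png

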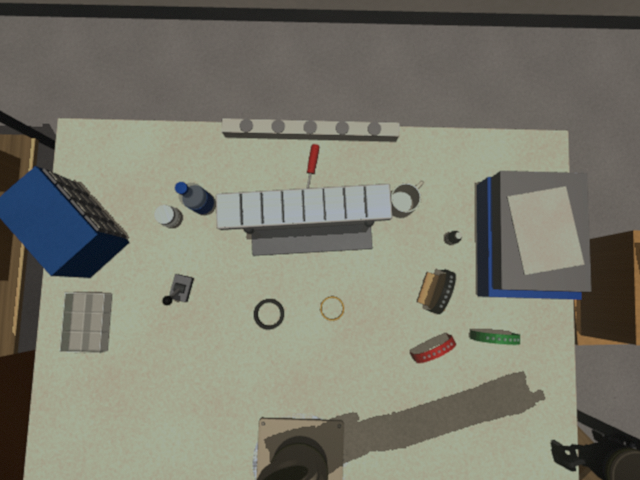

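```bash
cat > h.py <<'E'
import numpy as np,cv2
from workcell import *
from scipy.spatial.transform import Rotation as R
def ray(n,u,v,i=None):
    i=i or camera_info(n)
    d=R.from_quat(i["rotation"]).apply([(u-i["cx"])/i["fx"],(v-i["cy"])/i["fy"],1])
    return i["origin"],d
def onz(n,u,v,z,i=None):
    o,d=ray(n,u,v,i);return o+d*(z-o[2])/d[2]
def two(a,b):
    (o1,d1),(o2,d2)=ray(*a),ray(*b)
    s=np.linalg.lstsq(np.c_[d1,-d2],o2-o1,rcond=None)[0]
    p,q=o1+d1*s[0],o2+d2*s[1];return (p+q)/2,np.linalg.norm(p-q)
def proj(n,p,i=None):
    i=i or camera_info(n);c=R.from_quat(i["rotation"]).inv().apply(np.array(p)-i["origin"])
    return i["fx"]*c[0]/c[2]+i["cx"],i["fy"]*c[1]/c[2]+i["cy"]
def crop(im,x,y,w,h,k):
    c=cv2.resize(im[y:y+h,x:x+w],None,fx=k,fy=k,interpolation=cv2.INTER_CUBIC)
    for t in range(0,w,10):cv2.putText(c,str(x+t),(t*k,8),0,.3,(0,0,255),1);cv2.line(c,(t*k,10),(t*k,15),(0,0,255))
    for t in range(0,h,10):cv2.putText(c,str(y+t),(0,t*k+4),0,.3,(255,0,0),1)
    return c
E
python3 - <<'E'
from h import *
t=cv2.imread("pics/top1.png");s=cv2.imread("pics/side1.png")
m=np.vstack([np.hstack([crop(t,405,260,66,50,6),crop(t,150,260,66,50,6)]),np.hstack([crop(s,340,160,66,50,6),crop(s,265,390,66,50,6)])])
cv2.imwrite("pics/m.png",m)
for a in[(252,255),(372,247)]:print("top base",onz("top",*a,.012))
for a in[(242,321),(284,328),(316,230)]:print("side base",onz("side",*a,.012))
E
```

```text
top base [0.5556175  0.15145498 0.012     ]
top base [ 0.5875476  -0.18529166  0.012     ]
side base [0.65980117 0.16697116 0.012     ]
side base [0.55559504 0.15153911 0.012     ]
side base [ 0.58325896 -0.18280003  0.012     ]
```

View pics/m.png

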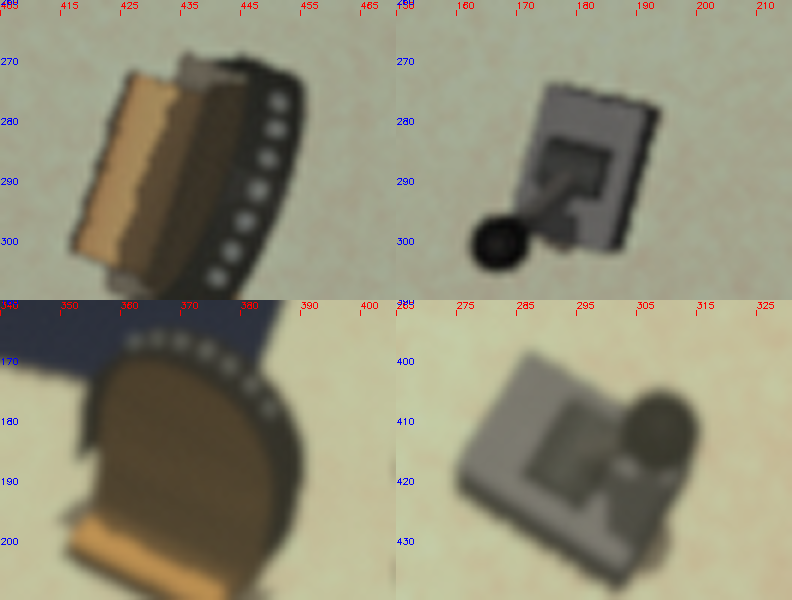

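Run:
```python
from h import *
np.set_printoptions(precision=4,suppress=True)
A=onz("top",427,272,.014);B=onz("top",417.7,301.5,.014);print("stand edge",A,B,np.linalg.norm(A-B))
e=(A-B)/np.linalg.norm(A-B);n=np.array([e[1],-e[0],0]);c=(A+B)/2+n*.04
print("stand c",c,"yaw",np.degrees(np.arctan2(e[1],e[0])),"edge->c n",n)
a=onz("side",350.5,197.5,.014);b=onz("side",378,209,.014);print("side edge",a,b,np.linalg.norm(a-b))
for q in[(451.5,277),(447.7,291.5),(441,306)]:print("stone",onz("top",*q,.135))
print("tip",two(("top",166.5,300.5),("side",307.8,411)))
K=[(175.5,274),(193.7,278),(187.3,301.5)]
P=[onz("top",*k,.025) for k in K];print("block",P,np.linalg.norm(P[0]-P[1]),np.linalg.norm(P[2]-P[1]))
print("block c",(P[0]+P[2])/2)
P=[onz("side",*k,.025) for k in [(286.5,399),(275.5,420),(301,435.5)]];print("blockside",P,(P[0]+P[2])/2)
for nm in("top","side"):
  for q in[(.625,-.012,.16)]:print(nm,proj(nm,q))
```

```text
stand edge [ 0.5215 -0.3395  0.014 ] [ 0.4392 -0.3141  0.014 ] 0.08617941387984918
stand c [ 0.4686 -0.365   0.014 ] yaw -17.123094164294404 edge->c n [-0.2944 -0.9557  0.    ]
side edge [ 0.5242 -0.3484  0.014 ] [ 0.4314 -0.3272  0.014 ] 0.09511731198978923
stone [ 0.5049 -0.3734  0.135 ]
stone [ 0.4684 -0.3638  0.135 ]
stone [ 0.432  -0.3472  0.135 ]
tip (array([0.4257, 0.3534, 0.0966]), np.float64(0.001974010679228375))
block [array([0.4959, 0.3592, 0.025 ]), array([0.4863, 0.3079, 0.025 ]), array([0.4213, 0.3218, 0.025 ])] 0.05213720096148967 0.06646629427704956
block c [0.4586 0.3405 0.025 ]
blockside [array([0.4859, 0.3183, 0.025 ]), array([0.4919, 0.3671, 0.025 ]), array([0.4316, 0.3793, 0.025 ])] [0.4588 0.3488 0.025 ]
top (np.float64(308.61124043620856), np.float64(224.22275365410275))
side (np.float64(279.60400820293444), np.float64(233.0238319246639))
```

```bash
cat >> h.py <<'E'
from scipy.spatial.transform import Slerp
def pose(yaw,tilt):  # tool z down, x along yaw, then tilted so that z leans to +x
    y=np.radians(yaw);d=R.from_matrix(np.array([[np.cos(y),np.sin(y),0],[np.sin(y),-np.cos(y),0],[0,0,-1]]))
    # columns: x=(c,s,0) y=(s,-c,0) z=(0,0,-1)
    return d*R.from_rotvec([0,np.radians(tilt),0])
def plan(p,Rt,g,start=None):
    o=get_obs();p0,R0=start or (o["position"],R.from_quat(o["ee_rot"]))
    ang=np.degrees((R0.inv()*Rt).magnitude());D=np.linalg.norm(p-p0)
    for n in range(1,99):
        S=Slerp([0,1],R.concatenate([R0,Rt]))(np.linspace(0,1,n+1));P=np.linspace(p0,p,n+1)
        rows=[[list(S[k].inv().apply(P[k+1]-P[k])/.025),list((S[k].inv()*S[k+1]).as_rotvec(degrees=True)),g] for k in range(n)]
        if all(max(map(abs,r[0]))<=1 and max(map(abs,r[1]))<=10.6 for r in rows):break
    print("n",n,"dist",D.round(4),"ang",ang.round(1))
    for r in rows:print([[round(float(x),2) for x in r[0]],[round(float(x),1) for x in r[1]],g])
    return p,Rt
C=np.array([.468,-.366,0]);YH=-17.5
def hgrasp(c,yaw,zo,phi=45,tilt=45,back=0):
    hx=np.array([np.cos(np.radians(yaw)),np.sin(np.radians(yaw)),0]);f=np.radians(phi)
    p=np.array([c[0],c[1],zo+.035+.057*np.cos(f)])-.057*np.sin(f)*hx
    q=pose(yaw,tilt);return p-back*q.as_matrix()[:,2],q
E
python3 - <<'E'
from h import *
plan(*hgrasp(C,YH,.04,back=.13),1)
E
```

```text
n 13 dist 0.3351 ang 54.9
[[0.76, -0.68, 0.13], [-1.0, 3.4, 2.3], 1]
[[0.72, -0.72, 0.16], [-1.0, 3.4, 2.3], 1]
[[0.68, -0.75, 0.19], [-1.0, 3.4, 2.3], 1]
[[0.64, -0.78, 0.22], [-1.0, 3.4, 2.3], 1]
[[0.59, -0.81, 0.24], [-1.0, 3.4, 2.3], 1]
[[0.55, -0.84, 0.26], [-1.0, 3.4, 2.3], 1]
[[0.5, -0.86, 0.28], [-1.0, 3.4, 2.3], 1]
[[0.44, -0.89, 0.29], [-1.0, 3.4, 2.3], 1]
[[0.39, -0.91, 0.3], [-1.0, 3.4, 2.3], 1]
[[0.33, -0.93, 0.3], [-1.0, 3.4, 2.3], 1]
[[0.28, -0.95, 0.3], [-1.0, 3.4, 2.3], 1]
[[0.22, -0.96, 0.3], [-1.0, 3.4, 2.3], 1]
[[0.16, -0.97, 0.3], [-1.0, 3.4, 2.3], 1]
```

Request:
{"api": "move_arm", "payload": {"moves": [[[0.76,-0.68,0.13],[-1,3.4,2.3],1],[[0.72,-0.72,0.16],[-1,3.4,2.3],1],[[0.68,-0.75,0.19],[-1,3.4,2.3],1],[[0.64,-0.78,0.22],[-1,3.4,2.3],1],[[0.59,-0.81,0.24],[-1,3.4,2.3],1]]}}

```text
clock: 0.72
position: [0.2294, -0.4965, 0.2333]
ee_rot: [0.988, 0.027, 0.153, 0.024]
ft_force: [-0.6, 0.8, 0.2]
grip_width: 0.999
```

Request:
{"api": "move_arm", "payload": {"moves": [[[0.55,-0.84,0.26],[-1,3.4,2.3],1],[[0.5,-0.86,0.28],[-1,3.4,2.3],1],[[0.44,-0.89,0.29],[-1,3.4,2.3],1],[[0.39,-0.91,0.3],[-1,3.4,2.3],1],[[0.33,-0.93,0.3],[-1,3.4,2.3],1]]}}

```text
clock: 1.35
position: [0.2992, -0.389, 0.2167]
ee_rot: [0.95, -0.075, 0.299, 0.047]
ft_force: [1.0, 0.1, 0.1]
grip_width: 1.0
```

Request:
{"api": "move_arm", "payload": {"moves": [[[0.28,-0.95,0.3],[-1,3.4,2.3],1],[[0.22,-0.96,0.3],[-1,3.4,2.3],1],[[0.16,-0.97,0.3],[-1,3.4,2.3],1],[[0,0,0],[0,0,0],1]]}}

```text
clock: 1.85
position: [0.3416, -0.3252, 0.2085]
ee_rot: [0.912, -0.134, 0.383, 0.061]
ft_force: [0.3, -0.0, -1.2]
grip_width: 0.998
```

Run:
```python
from h import *
np.set_printoptions(precision=3,suppress=True)
o=get_obs();print(o["clock"],o["joint_pos"],o["position"],R.from_quat(o["ee_rot"]).as_matrix()[:,2])
i=camera_info("wrist");print(i)
im=camera("wrist")[:,:,::-1];cv2.imwrite("pics/w1.png",im)
plan(*hgrasp(C,YH,.04,back=.13),1)
for p in [(*C[:2],.134)]: print(proj("wrist",p,i))
```

```text
1.85 [ 1.242 -0.313 -0.237  2.415 -1.057  0.635 -0.107] [ 0.342 -0.325  0.208] [ 0.682 -0.214 -0.699]
{'fx': 391.61067705278026, 'fy': 391.61067705278026, 'cx': 320.4695289184763, 'cy': 238.59221004838136, 'origin': array([ 0.311, -0.316,  0.351]), 'rotation': array([-0.579,  0.78 , -0.193,  0.138])}
n 1 dist 0.0018 ang 0.9
[[0.05, 0.03, 0.04], [-0.1, -0.5, 0.7], 1]
(np.float64(320.99832222952017), np.float64(170.88760786033657))
```

View pics/w1.png

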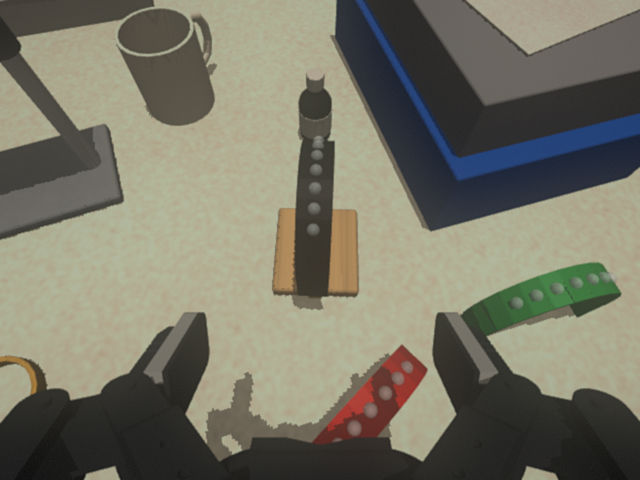

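The wrist view shows the headband on its stand at (316,170), with the stones in a column from (313,230) to (318,142) and the gripper roughly centred on it. The red look-alike is at (370,400), below the fingers. Next I'll check yaw and offset against the expected centreline.

Run:
```python
from h import *
im=cv2.imread("pics/w1.png").astype(int);i=camera_info("wrist")
mx=im.max(2)
def ctr(v):
    r=im[v];m=(mx[v]<75);m[:285]=0;m[350:]=0
    xs=np.where(m)[0];return xs.min(),xs.max()
for v in(160,180,200,225,245,265,280):
    print(v,ctr(v))
for dy,yaw in((0,-17.5),(0,-19.5),(.004,-17.5),(.004,-19.5)):
    h=np.radians(yaw);hx=np.array([np.cos(h),np.sin(h),0]);hy=np.array([-hx[1],hx[0],0])
    print(dy,yaw,[tuple(np.round(proj("wrist",C+hy*dy+np.array([0,0,.075])+.059*(np.cos(f)*np.array([0,0,1])-np.sin(f)*hx),i),1)) for f in np.radians([-20,0,20,45,70,90])])
```

```text
160 (np.int64(300), np.int64(333))
180 (np.int64(298), np.int64(332))
200 (np.int64(297), np.int64(331))
225 (np.int64(296), np.int64(330))
245 (np.int64(296), np.int64(329))
265 (np.int64(295), np.int64(328))
280 (np.int64(296), np.int64(327))
0 -17.5 [(np.float64(321.0), np.float64(148.2)), (np.float64(320.7), np.float64(167.9)), (np.float64(320.4), np.float64(195.5)), (np.float64(320.0), np.float64(233.6)), (np.float64(319.5), np.float64(265.0)), (np.float64(319.3), np.float64(280.1))]
0 -19.5 [(np.float64(321.9), np.float64(148.2)), (np.float64(320.7), np.float64(167.9)), (np.float64(319.4), np.float64(195.5)), (np.float64(317.8), np.float64(233.5)), (np.float64(316.8), np.float64(264.9)), (np.float64(316.6), np.float64(280.1))]
0.004 -17.5 [(np.float64(315.4), np.float64(148.1)), (np.float64(314.9), np.float64(167.8)), (np.float64(314.4), np.float64(195.4)), (np.float64(314.0), np.float64(233.5)), (np.float64(313.9), np.float64(265.0)), (np.float64(314.0), np.float64(280.1))]
0.004 -19.5 [(np.float64(316.4), np.float64(148.0)), (np.float64(314.9), np.float64(167.6)), (np.float64(313.4), np.float64(195.2)), (np.float64(311.9), np.float64(233.3)), (np.float64(311.2), np.float64(264.7)), (np.float64(311.3), np.float64(279.8))]
```

```bash
sed -i 's/^C=.*/C=np.array([.469,-.363,0]);YH=-19.8/' h.py
python3 - <<'E'
from h import *
i=camera_info("wrist");h=np.radians(YH);hx=np.array([np.cos(h),np.sin(h),0])
for s in(-.045,.045):
  print(s,proj("wrist",C+hx*s+[0,0,.014],i))
q=plan(*hgrasp(C,YH,.04,back=.06),1)
plan(*hgrasp(C,YH,.04,back=-.002),1,start=q)
E
```

```text
-0.045 (np.float64(313.6411572460717), np.float64(290.0329009573938))
0.045 (np.float64(318.78340465944564), np.float64(205.4964686798458))
n 3 dist 0.0714 ang 2.9
[[0.01, -0.08, 0.95], [-0.6, -0.2, 0.8], 1]
[[0.01, -0.09, 0.95], [-0.6, -0.2, 0.8], 1]
[[0.01, -0.1, 0.95], [-0.6, -0.2, 0.8], 1]
n 3 dist 0.062 ang 0.0
[[-0.0, -0.0, 0.83], [0.0, 0.0, 0.0], 1]
[[0.0, 0.0, 0.83], [0.0, 0.0, 0.0], 1]
[[-0.0, -0.0, 0.83], [0.0, 0.0, 0.0], 1]
```

Request:
{"api": "move_arm", "payload": {"moves": [[[0,-0.09,0.93],[-0.6,-0.2,0.8],1],[[-0.04,-0.09,0.93],[-0.6,-0.2,0.8],1],[[-0.04,-0.1,0.93],[-0.6,-0.2,0.8],1],[[0,0,0.8],[0,0,0],1],[[0,0,0],[0,0,0],1]]}}

```text
clock: 2.52
position: [0.3953, -0.3349, 0.1506]
ee_rot: [0.91, -0.159, 0.377, 0.064]
ft_force: [-0.4, 0.4, -0.4]
grip_width: 0.999
```

```bash
sed -i 's/^C=.*/C=np.array([.466,-.362,0]);YH=-19.8/' h.py
python3 - <<'E'
from h import *
i=camera_info("wrist")
cv2.imwrite("pics/w2.png",camera("wrist")[:,:,::-1])
plan(*hgrasp(C,YH,.04,back=-.002),1)
h=np.radians(YH);hx=np.array([np.cos(h),np.sin(h),0])
print([tuple(np.round(proj("wrist",C+np.array([0,0,.075])+.059*(np.cos(f)*np.array([0,0,1])-np.sin(f)*hx),i),0)) for f in np.radians([-20,0,20,45,70])])
E
```

```text
n 3 dist 0.0525 ang 0.2
[[-0.0, 0.01, 0.7], [-0.0, -0.0, -0.1], 1]
[[-0.0, 0.01, 0.7], [-0.0, -0.0, -0.1], 1]
[[-0.0, 0.01, 0.7], [-0.0, -0.0, -0.1], 1]
[(np.float64(321.0), np.float64(163.0)), (np.float64(321.0), np.float64(191.0)), (np.float64(321.0), np.float64(232.0)), (np.float64(322.0), np.float64(285.0)), (np.float64(322.0), np.float64(325.0))]
```

View pics/w2.png

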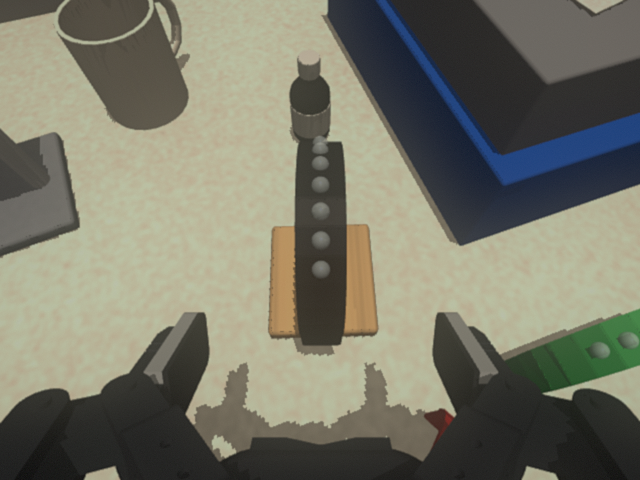

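The headband is centred and aligned: its stones form a vertical column at u≈320, midway between the fingers. I'll close in and grip.

Request:
{"api": "move_arm", "payload": {"moves": [[[0,0,0.75],[0,0,0],1],[[0,0,0.75],[0,0,0],1],[[0,0,0.7],[0,0,0],1],[[0,0,0],[0,0,0],1],[[0,0,0],[0,0,0],0.45]], "squeeze": 30}}

```text
clock: 3.2
position: [0.4092, -0.3447, 0.1456]
ee_rot: [0.907, -0.16, 0.383, 0.065]
ft_force: [0.2, 1.1, 0.4]
grip_width: 0.818
```

Request:
{"api": "move_arm", "payload": {"moves": [[[0,0,0],[0,0,0],0.45],[[0,0,0],[0,0,0],0.2],[[0,0,0],[0,0,0],0.1],[[0,0,0],[0,0,0],0.1],[[0,0,0],[0,0,0],0.1]], "squeeze": 30}}

```text
clock: 3.82
position: [0.4096, -0.3445, 0.1454]
ee_rot: [0.907, -0.16, 0.383, 0.065]
ft_force: [-0.4, -0.9, 0.5]
grip_width: 0.1
```

Run:
```python
from h import *
np.set_printoptions(precision=3,suppress=True)
o=get_obs();print(o["joint_pos"],o["joint_velocities"],o["tau"])
plan(*hgrasp(C,YH,.04,back=-.002),1)
```

```text
[ 0.391 -0.111  0.41   2.414 -1.263  0.303  0.034] [-0.004 -0.     0.002  0.    -0.    -0.002 -0.001] [  0.168 -22.519  -1.446 -32.988  -1.134   0.151  -0.001]
n 2 dist 0.0374 ang 0.8
[[-0.17, -0.05, 0.73], [-0.0, -0.4, -0.1], 1]
[[-0.17, -0.05, 0.73], [-0.0, -0.4, -0.1], 1]
```

```bash
cat > k.py <<'E'
from h import *
J=[[1.29042977,.33288052,-.06468303,1.46091389,.02160103,1.34989594,-.08848694],[1.242,-.313,-.237,2.415,-1.057,.635,-.107],[.391,-.111,.41,2.414,-1.263,.303,.034]]
P=[[.15922698,-.60402979,.24922356],[.342,-.325,.208],[.4096,-.3445,.1454]]
Q=[[.991704663,.128535483,-.000124891761,-.000689944],[.912,-.134,.383,.061],[.907,-.16,.383,.065]]
def fk(j,s,L):
    A=R.identity();p=np.array([0,0,L[0]]);f=lambda ax,a:R.from_rotvec(np.array(ax)*a)
    z,y=[0,0,1],[0,1,0]
    A=A*f(z,s[0]*j[0])*f(y,j[1])*f(z,s[1]*j[2]);p=p+A.apply([L[1],0,L[2]])
    A=A*f(y,j[3]);p=p+A.apply([L[3],0,L[4]])
    A=A*f(z,s[2]*j[4])*f(y,j[5]);p=p+A.apply([L[5],0,L[6]])
    return p,A*f(z,s[3]*j[6])
E
python3 - <<'E'
from k import *
import itertools
from scipy.optimize import least_squares
np.set_printoptions(precision=4,suppress=True)
best=[]
for s in itertools.product([1,-1],repeat=4):
    e=[fk(j,s,np.zeros(7))[1].inv()*R.from_quat(q) for j,q in zip(J,Q)]
    best.append((max((e[0].inv()*x).magnitude() for x in e),s,e[0].as_rotvec()))
best.sort(key=lambda b:b[0]);print(best[:3])
s=best[0][1]
r=least_squares(lambda L:np.concatenate([fk(j,s,L)[0]-p for j,p in zip(J,P)])*1000,[.3,0,.35,0,.35,0,.25])
print(r.x,r.fun)
E
```

```text
[(0.0009592824444988218, (-1, -1, -1, -1), array([-0.    , -0.    ,  1.5708])), (0.24402167686380738, (-1, -1, -1, 1), array([-0.    , -0.    ,  1.7478])), (0.7276468662710565, (-1, 1, -1, 1), array([-0.0354,  0.031 ,  1.6252]))]
[ 0.0349  0.0393  0.4461 -0.1283  0.4104 -0.0115  0.2283] [40.4772 14.3897  0.9128  1.3334  4.3865  4.1101 -0.8974 -3.7944 -5.0228]
```

Run:
```python
from h import *
plan(*hgrasp(C,YH,.04,phi=45,tilt=25,back=.09),1)
```

```text
n 3 dist 0.0551 ang 20.7
[[0.31, -0.04, -0.66], [-0.0, -6.9, -0.1], 1]
[[0.23, -0.04, -0.7], [-0.0, -6.9, -0.1], 1]
[[0.14, -0.04, -0.72], [-0.0, -6.9, -0.1], 1]
```

Request:
{"api": "move_arm", "payload": {"moves": [[[0,0,-1],[0,0,0],1],[[0,0,-0.5],[0,-3.5,0],1],[[0.15,0,0],[0,-5.7,0],1],[[0,0,0],[0,0,0],1]]}}

```text
clock: 4.32
position: [0.3986, -0.3391, 0.1673]
ee_rot: [0.93, -0.162, 0.325, 0.051]
ft_force: [-0.5, 0.5, -0.4]
grip_width: 0.935
```

```bash
cat > s.py <<'E'
from h import *
import json
o=get_obs();open("samples.txt","a").write(json.dumps([list(o[k]) for k in("joint_pos","position","ee_rot")])+"\n")
print(o["clock"],o["joint_pos"].round(3),o["position"].round(4))
E
python3 s.py;python3 - <<'E'
from h import *
plan(*hgrasp(C,YH,.04,phi=45,tilt=25,back=.09),1)
E
```

```text
4.325 [ 0.717 -0.14   0.068  2.32  -0.686  0.434 -0.575] [ 0.3986 -0.3391  0.1673]
n 2 dist 0.0305 ang 13.4
[[0.26, -0.03, -0.55], [-0.3, -6.7, -0.0], 1]
[[0.19, -0.03, -0.58], [-0.3, -6.7, -0.0], 1]
```

Request:
{"api": "move_arm", "payload": {"moves": [[[0.2,0,-0.6],[0,-6.7,0],1],[[0.2,0,-0.6],[0,-6.7,0],1],[[0,0,0],[0,0,0],1]]}}

```text
clock: 4.7
position: [0.3912, -0.3354, 0.1976]
ee_rot: [0.962, -0.165, 0.216, 0.03]
ft_force: [0.6, -0.7, -0.5]
grip_width: 0.999
```

```bash
python3 s.py
cat >> k.py <<'E'
import json
for l in open("samples.txt"):
    a=json.loads(l);J.append(a[0]);P.append(a[1]);Q.append(a[2])
SG=(-1,-1,-1,-1)
def fk2(j,L):
    p=np.array([L[7],L[8],L[0]]);f=lambda ax,a:R.from_rotvec(np.array(ax)*a);z,y=[0,0,1],[0,1,0]
    A=f(z,-j[0]);B=A*f(y,j[1]);C=B*f(z,-j[2]);p=p+B.apply([0,L[9],0])+C.apply([L[1],0,L[2]])
    A=C*f(y,j[3]);D=A*f(z,-j[4]);p=p+A.apply([L[3],L[10],0])+D.apply([0,0,L[4]])
    A=D*f(y,j[5]);p=p+A.apply([L[5],L[11],L[6]])
    return p,A*f(z,-j[6])*f(z,np.pi/2)
from scipy.optimize import least_squares
def fit():
    x0=np.array([.3,0,.35,0,.35,0,.25,0,0,0,0,0])
    r=least_squares(lambda L:np.concatenate([*( (fk2(j,L)[0]-p)*1000 for j,p in zip(J,P)),(L-x0)*1]),x0)
    return r.x,r.fun[:3*len(J)]
E
python3 - <<'E'
from k import *
np.set_printoptions(precision=4,suppress=True)
L,f=fit();print(L,f)
E
```

```text
4.7 [ 0.8   -0.113 -0.066  2.133 -0.276  0.735 -1.009] [ 0.3912 -0.3354  0.1976]
[ 0.2571 -0.0013  0.4494 -0.0011  0.4895 -0.0011  0.3257 -0.0005 -0.0003
 -0.0213 -0.0231 -0.0006] [ 0.0106 -0.0022  0.0139  0.0033  0.0138  0.0483  0.0263  0.0665  0.0075
 -0.0751 -0.1738 -0.0299  0.0349  0.0958 -0.0399]
```

```bash
cat >> k.py <<'E'
lo=np.array([-2.6,-.5,-1.47,.16,-1.27,.06,-2.6])+.04;hi=np.array([2.6,2.12,1.34,2.42,4.41,2.06,2.6])-.04
LF=fit()[0]
def ik(p,q,seed,w=.02):
    def e(j):
        a,b=fk2(j,LF);return np.r_[(a-p)*10,(b.inv()*q).as_rotvec()*3,(j-seed)*w]
    r=least_squares(e,np.clip(seed,lo+.01,hi-.01),bounds=(lo,hi));a,b=fk2(r.x,LF)
    return r.x,np.linalg.norm(a-p)*1000,np.degrees((b.inv()*q).magnitude())
BAR=np.array([.625,-.012,.16]);YS=5.1
E
python3 - <<'E'
from k import *
np.set_printoptions(precision=2,suppress=True)
sh=np.array([0,0,.257])
cur=np.array(J[-1])
for phi,tilt in((45,20),(45,30),(45,35),(50,40),(55,45),(55,50)):
  for nm,(c,y,zo) in dict(grasp=(C,YH,.04),lift=(C,YH,.15),front=(BAR-[.15,.013,0],YS,.185),over=(BAR,YS,.185),hang=(BAR,YS,.076)).items():
    p,q=hgrasp(c,y,zo,phi,tilt)
    d=np.linalg.norm(p-.3257*q.as_matrix()[:,2]-sh)
    best=min((ik(p,q,sd,.003) for sd in(cur,np.array([-np.arctan2(p[1],p[0]),0,0,2,0,.6,-.1]))),key=lambda t:t[1]+t[2])
    print(phi,tilt,nm,"d %.3f err %.1fmm %.1fdeg"%(d,best[1],best[2]),best[0])
E
```

```text
45 20 grasp d 0.477 err 0.0mm 0.0deg [ 0.73  0.11 -0.07  2.08 -0.17  0.63 -1.13]
45 20 lift d 0.526 err 0.0mm 0.0deg [ 0.76 -0.02 -0.1   1.96 -0.14  0.87 -1.18]
45 20 front d 0.450 err 0.0mm 0.0deg [ 0.57 -0.35 -0.47  2.13 -0.26  0.99 -1.27]
45 20 over d 0.567 err 0.0mm 0.0deg [ 0.38  0.03 -0.42  1.83 -0.    0.93 -1.52]
45 20 hang d 0.515 err 0.0mm 0.0deg [ 0.28  0.13 -0.34  1.97  0.05  0.7  -1.56]
45 30 grasp d 0.426 err 0.0mm 0.0deg [ 0.8   0.05 -0.1   2.21 -0.43  0.42 -0.86]
45 30 lift d 0.473 err 0.0mm 0.0deg [ 0.79 -0.1  -0.08  2.09 -0.3   0.68 -1.02]
45 30 front d 0.397 err 0.0mm 0.0deg [ 0.34 -0.46 -0.26  2.27 -0.27  0.81 -1.26]
45 30 over d 0.511 err 0.0mm 0.0deg [ 0.47 -0.07 -0.48  1.98 -0.11  0.71 -1.44]
45 30 hang d 0.459 err 0.0mm 0.0deg [ 0.35  0.06 -0.39  2.11 -0.01  0.45 -1.51]
45 35 grasp d 0.401 err 0.0mm 0.0deg [ 0.72  0.03  0.01  2.27 -0.69  0.34 -0.6 ]
45 35 lift d 0.447 err 0.0mm 0.0deg [ 0.77 -0.14 -0.04  2.16 -0.41  0.59 -0.91]
45 35 front d 0.370 err 11.0mm 1.6deg [ 0.29 -0.46 -0.2   2.3  -0.29  0.73 -1.23]
45 35 over d 0.483 err 0.0mm 0.0deg [ 0.5  -0.12 -0.4
[... 616 characters left out ...]
0mm 0.0deg [ 0.65 -0.2   0.12  2.31 -0.76  0.41 -0.52]
55 45 front d 0.305 err 33.6mm 4.7deg [ 0.42 -0.46 -0.24  2.38 -0.6   0.59 -0.9 ]
55 45 over d 0.417 err 0.0mm 0.0deg [ 0.47 -0.19 -0.44  2.21 -0.43  0.35 -1.13]
55 45 hang d 0.370 err 3.3mm 1.0deg [ 0.58  0.   -0.57  2.31 -0.88  0.1  -0.63]
55 50 grasp d 0.327 err 6.7mm 3.0deg [ 2.22  0.36 -1.43  2.34 -1.23  0.1   0.23]
55 50 lift d 0.364 err 0.0mm 0.0deg [ 0.53 -0.23  0.26  2.37 -1.02  0.34 -0.24]
55 50 front d 0.278 err 41.4mm 7.1deg [ 0.54 -0.46 -0.29  2.38 -0.78  0.6  -0.71]
55 50 over d 0.390 err 0.0mm 0.0deg [ 0.33 -0.21 -0.32  2.28 -0.59  0.23 -0.97]
55 50 hang d 0.346 err 11.5mm 3.6deg [ 1.47  0.02 -1.43  2.3  -1.23  0.1  -0.24]
```

Request:
{"api": "move_arm", "payload": {"moves": [[[0,0,-0.5],[0,0,-10.6],1],[[0,0,0],[0,0,-10.6],1],[[0,0,0],[0,0,-10.6],1],[[0,0,0],[0,0,-10.6],1],[[0,0,0],[0,0,-10.6],1]]}}

```text
clock: 5.32
position: [0.3842, -0.3325, 0.2058]
ee_rot: [0.934, 0.284, 0.179, 0.122]
ft_force: [-0.4, 0.2, 0.5]
grip_width: 1.0
```

Request:
{"api": "move_arm", "payload": {"moves": [[[0,0,0],[0,0,-10.6],1],[[0,0,0],[0,0,-10.6],1],[[0,0,0],[0,0,-10.6],1],[[0,0,0],[0,0,-10.6],1],[[0,0,0],[0,0,-10.6],1]]}}

```text
clock: 5.95
position: [0.3842, -0.3324, 0.2058]
ee_rot: [0.709, 0.671, 0.106, 0.189]
ft_force: [-0.6, 0.0, -0.5]
grip_width: 0.997
```

Request:
{"api": "move_arm", "payload": {"moves": [[[0,0,0],[0,0,-10.6],1],[[0,0,0],[0,0,-10.6],1],[[0,0,0],[0,0,-10.6],1],[[0,0,0],[0,0,-10.6],1],[[0,0,0],[0,0,-10.6],1]]}}

```text
clock: 6.58
position: [0.3842, -0.3324, 0.2057]
ee_rot: [0.336, 0.917, 0.01, 0.217]
ft_force: [0.1, 0.5, -0.3]
grip_width: 0.999
```

Request:
{"api": "move_arm", "payload": {"moves": [[[0,0,0],[0,0,-10.5],1],[[0,0,0],[0,0,-10.5],1],[[0,0,0],[0,0,0],1]]}}

```text
clock: 6.95
position: [0.3842, -0.3326, 0.206]
ee_rot: [0.167, 0.962, -0.029, 0.215]
ft_force: [0.4, -0.2, -0.2]
grip_width: 1.003
```

```bash
cat >> h.py <<'E'
_hg=hgrasp
def hgrasp(c,yaw,zo,phi=50,tilt=30,back=0):  # flipped: camera on the lower side
    p,q=_hg(c,yaw,zo,phi,tilt,back);return p,q*R.from_rotvec([0,0,np.pi])
E
python3 s.py
python3 - <<'E'
from h import *
i=camera_info("wrist");print(i["origin"])
q=plan(*hgrasp(C,YH,.04,back=.05),1)
plan(*hgrasp(C,YH,.04,back=-.005),1,start=q)
E
```

```text
6.95 [ 0.492 -0.16   0.226  2.148 -0.199  0.757  2.068] [ 0.3842 -0.3326  0.206 ]
[ 0.26602535 -0.29335459  0.28327973]
n 3 dist 0.0542 ang 5.1
[[0.07, -0.01, 0.72], [0.3, -1.7, -0.0], 1]
[[0.09, -0.01, 0.72], [0.3, -1.7, -0.0], 1]
[[0.11, -0.0, 0.71], [0.3, -1.7, -0.0], 1]
n 3 dist 0.055 ang 0.0
[[0.0, -0.0, 0.73], [0.0, 0.0, 0.0], 1]
[[-0.0, 0.0, 0.73], [0.0, 0.0, 0.0], 1]
[[0.0, -0.0, 0.73], [0.0, 0.0, 0.0], 1]
```

Request:
{"api": "move_arm", "payload": {"moves": [[[0.07,0,0.72],[0.3,-1.7,0],1],[[0.09,0,0.72],[0.3,-1.7,0],1],[[0.11,0,0.71],[0.3,-1.7,0],1],[[0,0,0.5],[0,0,0],1],[[0,0,0],[0,0,0],1]]}}

```text
clock: 7.58
position: [0.4073, -0.3414, 0.1446]
ee_rot: [0.168, 0.951, -0.045, 0.255]
ft_force: [-0.0, -0.4, 1.1]
grip_width: 0.997
```

```bash
python3 s.py
python3 - <<'E'
from h import *
plan(*hgrasp(C,YH,.04,back=-.005),1)
E
```

```text
7.575 [ 0.456 -0.064  0.262  2.24  -0.354  0.497  2.215] [ 0.4073 -0.3414  0.1446]
n 2 dist 0.0429 ang 0.2
[[0.01, 0.01, 0.86], [-0.1, -0.0, -0.1], 1]
[[0.01, 0.01, 0.86], [-0.1, -0.0, -0.1], 1]
```

Request:
{"api": "move_arm", "payload": {"moves": [[[0,0,0.6],[0,0,0],1],[[0,0,0.6],[0,0,0],1],[[0,0,0.52],[0,0,0],1],[[0,0,0],[0,0,0],1]]}}

```text
clock: 8.07
position: [0.4276, -0.3492, 0.1082]
ee_rot: [0.168, 0.951, -0.045, 0.255]
ft_force: [-0.8, 0.4, -0.5]
grip_width: 1.003
```

```bash
python3 s.py
python3 - <<'E'
from h import *
plan(*hgrasp(C,YH,.04,back=-.005),1)
i=camera_info("wrist");im=camera("wrist")[:,:,::-1]
s=camera("side")[:,:,::-1]
cv2.imwrite("pics/g.png",np.hstack([cv2.resize(im,(480,360)),cv2.resize(s[150:230,340:420],(320,320),interpolation=2)[:320]  if 0 else cv2.copyMakeBorder(cv2.resize(s[150:240,330:400],(280,360)),0,0,0,0,0)]))
E
```

```text
8.075 [ 0.442  0.049  0.268  2.228 -0.485  0.413  2.331] [ 0.4276 -0.3492  0.1082]
n 1 dist 0.0015 ang 0.2
[[0.04, 0.04, 0.02], [-0.1, 0.0, -0.1], 1]
```

View pics/g.png

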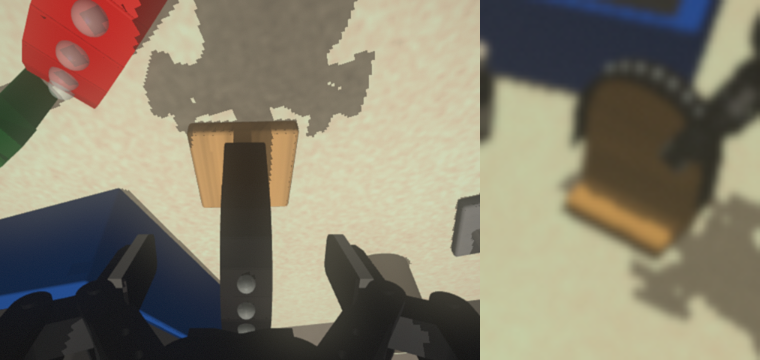

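The strip sits between the fingers, with its middle at u≈246 against a finger midpoint of about 240. I'll close.

Request:
{"api": "move_arm", "payload": {"moves": [[[0,0.05,0],[0,0,0],0.5],[[0,0,0],[0,0,0],0.5],[[0,0,0],[0,0,0],0.3],[[0,0,0],[0,0,0],0.1],[[0,0,0],[0,0,0],0.1]], "squeeze": 40}}

```text
clock: 8.8
position: [0.4279, -0.3482, 0.1085]
ee_rot: [0.167, 0.951, -0.046, 0.255]
ft_force: [0.2, 0.6, 1.5]
grip_width: 0.281
```

Request:
{"api": "move_arm", "payload": {"moves": [[[0,0,0],[0,0,0],0.1],[[0,0,0],[0,0,0],0.1]]}}

```text
clock: 9.05
position: [0.4279, -0.3482, 0.1084]
ee_rot: [0.167, 0.951, -0.046, 0.255]
ft_force: [-0.9, 0.1, 0.6]
grip_width: 0.285
```

```bash
python3 s.py
python3 - <<'E'
from h import *
o=get_obs();p=o["position"];q=R.from_quat(o["ee_rot"]);print(o["ft_force"],o["grip_width"])
plan(p+[0,0,.12],q,.1)
E
```

```text
9.05 [ 0.44   0.047  0.267  2.23  -0.481  0.411  2.326] [ 0.4279 -0.3482  0.1084]
[-0.91032725  0.10498393  0.58786146] 0.2845855167506115
n 5 dist 0.12 ang 0.0
[[-0.48, -0.0, -0.83], [0.0, 0.0, 0.0], 0.1]
[[-0.48, -0.0, -0.83], [0.0, 0.0, 0.0], 0.1]
[[-0.48, -0.0, -0.83], [0.0, 0.0, 0.0], 0.1]
[[-0.48, -0.0, -0.83], [0.0, 0.0, 0.0], 0.1]
[[-0.48, -0.0, -0.83], [0.0, 0.0, 0.0], 0.1]
```

Request:
{"api": "move_arm", "payload": {"moves": [[[-0.24,0,-0.42],[0,0,0],0.1],[[-0.48,0,-0.83],[0,0,0],0.1],[[-0.48,0,-0.83],[0,0,0],0.1],[[-0.48,0,-0.83],[0,0,0],0.1],[[-0.48,0,-0.83],[0,0,0],0.1]]}}

```text
clock: 9.68
position: [0.4276, -0.3477, 0.2168]
ee_rot: [0.167, 0.951, -0.046, 0.255]
ft_force: [0.1, 0.4, -0.9]
grip_width: 0.277
```

Request:
{"api": "move_arm", "payload": {"moves": [[[-0.4,0,-0.7],[0,0,0],0.1],[[-0.4,0,-0.7],[0,0,0],0.1],[[0,0,0],[0,0,0],0.1],[[0,0,0],[0,0,0],0.1]]}}

```text
clock: 10.18
position: [0.4273, -0.3475, 0.2554]
ee_rot: [0.167, 0.951, -0.046, 0.255]
ft_force: [-0.2, 0.4, -1.6]
grip_width: 0.283
```

```bash
python3 s.py
python3 - <<'E'
from h import *
o=get_obs();print(o["ft_force"],o["grip_width"])
i=camera_info("wrist");im=camera("wrist")[:,:,::-1]
s=camera("side")[:,:,::-1];t=camera("top")[:,:,::-1]
cv2.imwrite("pics/s2.png",s);cv2.imwrite("pics/t2.png",t);cv2.imwrite("pics/w3.png",im)
cv2.imwrite("pics/l.png",np.hstack([crop(s,335,100,75,110,5),crop(t,405,250,75,110,5)]))
E
```

```text
10.175 [ 0.442 -0.16   0.236  2.068 -0.189  0.741  2.016] [ 0.4273 -0.3475  0.2554]
[-0.16876801  0.36716317 -1.60356436] 0.2826148573433338
```

View pics/l.png

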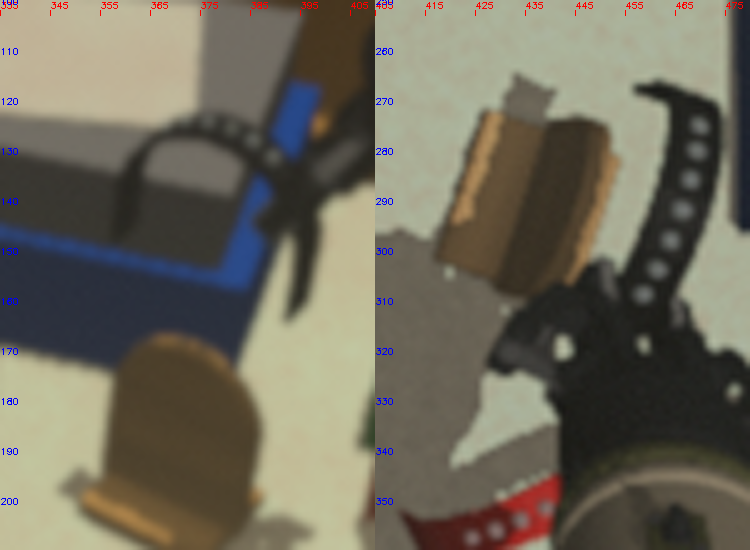

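Run:
```python
from h import *
np.set_printoptions(precision=4,suppress=True)
o=get_obs();dz=.2554-.1084;c=C+[0,0,.04+dz]
c[:2]+=[-.0006,.0007]
for yaw in(-19.8,):
  h=np.radians(yaw);hx=np.array([np.cos(h),np.sin(h),0]);hy=np.array([-hx[1],hx[0],0])
  print("tips side",[np.round(proj("side",c+s*.057*hx),1) for s in(-1,1)],"top tips",[np.round(proj("top",c+s*.057*hx),1) for s in(-1,1)])
  print("stones top",[np.round(proj("top",c+[0,0,.035]+.061*(np.sin(f)*hx+[0,0,np.cos(f)])),1) for f in np.radians([50,0,-50])])
  print("crown side",np.round(proj("side",c+[0,0,.096]),1))
print("crown top ray",onz("top",466.5,291.5,c[2]+.096),c)
A,B=onz("top",470,275,c[2]+.09),onz("top",461.5,303,c[2]+.09);print(np.degrees(np.arctan2((A-B)[1],(A-B)[0])))
```

```text
tips side [array([394.2, 162.6]), array([360.2, 146.5])] top tips [array([444.5, 315.4]), array([460.7, 270.5])]
stones top [array([469.3, 273.3]), array([465.3, 293.1]), array([455.1, 312.9])]
crown side [381.5 125.4]
crown top ray [ 0.4688 -0.3638  0.283 ] [ 0.4654 -0.3613  0.187 ]
-17.0440689627694
```

```bash
cat >> h.py <<'E'
HC=np.array([.4670,-.3619,.187]);HT=np.array([.4273,-.3475,.2554])
from_q=R.from_quat([0.167,0.951,-0.046,0.255])
BAR=np.array([.625,-.012,0]);YS=5.1
SX=np.array([np.cos(np.radians(YS)),np.sin(np.radians(YS)),0])
def carry(c,yaw):
    d=R.from_euler("z",yaw-YH,degrees=True);return np.array(c)+d.apply(HT-HC),d*from_q
E
python3 - <<'E'
from h import *
q=plan(*carry(BAR-.10*SX+[0,0,.187],YS),.1)
q=plan(*carry(BAR+[0,0,.187],YS),.1,start=q)
E
```

```text
n 14 dist 0.3278 ang 24.9
[[0.14, 0.92, -0.08], [-0.9, -0.0, -1.5], 0.1]
[[0.12, 0.93, -0.07], [-0.9, -0.0, -1.5], 0.1]
[[0.09, 0.93, -0.05], [-0.9, -0.0, -1.5], 0.1]
[[0.07, 0.93, -0.04], [-0.9, -0.0, -1.5], 0.1]
[[0.04, 0.94, -0.03], [-0.9, -0.0, -1.5], 0.1]
[[0.02, 0.94, -0.01], [-0.9, -0.0, -1.5], 0.1]
[[-0.01, 0.94, 0.0], [-0.9, -0.0, -1.5], 0.1]
[[-0.03, 0.94, 0.02], [-0.9, -0.0, -1.5], 0.1]
[[-0.06, 0.93, 0.03], [-0.9, -0.0, -1.5], 0.1]
[[-0.08, 0.93, 0.05], [-0.9, -0.0, -1.5], 0.1]
[[-0.11, 0.93, 0.06], [-0.9, -0.0, -1.5], 0.1]
[[-0.13, 0.92, 0.08], [-0.9, -0.0, -1.5], 0.1]
[[-0.16, 0.92, 0.09], [-0.9, -0.0, -1.5], 0.1]
[[-0.18, 0.91, 0.1], [-0.9, -0.0, -1.5], 0.1]
n 4 dist 0.1 ang 0.0
[[-0.87, 0.0, 0.5], [0.0, 0.0, 0.0], 0.1]
[[-0.87, 0.0, 0.5], [0.0, 0.0, 0.0], 0.1]
[[-0.87, 0.0, 0.5], [0.0, 0.0, 0.0], 0.1]
[[-0.87, 0.0, 0.5], [0.0, 0.0, 0.0], 0.1]
```

Request:
{"api": "move_arm", "payload": {"moves": [[[0.14,0.92,-0.08],[-0.9,0,-1.5],0.1],[[0.12,0.93,-0.07],[-0.9,0,-1.5],0.1],[[0.09,0.93,-0.05],[-0.9,0,-1.5],0.1],[[0.07,0.93,-0.04],[-0.9,0,-1.5],0.1],[[0.04,0.94,-0.03],[-0.9,0,-1.5],0.1]]}}

```text
clock: 10.95
position: [0.4481, -0.2307, 0.2567]
ee_rot: [0.093, 0.961, -0.025, 0.258]
ft_force: [-0.7, 0.2, -0.4]
grip_width: 0.28
```

Request:
{"api": "move_arm", "payload": {"moves": [[[0.02,0.94,-0.01],[-0.9,0,-1.5],0.1],[[0,0.94,0],[-0.9,0,-1.5],0.1],[[-0.03,0.94,0.02],[-0.9,0,-1.5],0.1],[[-0.06,0.93,0.03],[-0.9,0,-1.5],0.1],[[-0.08,0.93,0.05],[-0.9,0,-1.5],0.1]]}}

```text
clock: 11.58
position: [0.4682, -0.1154, 0.2567]
ee_rot: [0.02, 0.966, -0.004, 0.259]
ft_force: [0.2, -0.5, -0.9]
grip_width: 0.282
```

Request:
{"api": "move_arm", "payload": {"moves": [[[-0.11,0.93,0.06],[-0.9,0,-1.5],0.1],[[-0.13,0.92,0.08],[-0.9,0,-1.5],0.1],[[-0.16,0.92,0.09],[-0.9,0,-1.5],0.1],[[-0.18,0.91,0.1],[-0.9,0,-1.5],0.1],[[0,0,0],[0,0,0],0.1]]}}

```text
clock: 12.2
position: [0.4847, -0.023, 0.2572]
ee_rot: [-0.039, 0.965, 0.013, 0.259]
ft_force: [0.3, -0.1, -0.2]
grip_width: 0.28
```

```bash
python3 s.py
python3 - <<'E'
from h import *
q=plan(*carry(BAR-.10*SX+[0,0,.187],YS),.1)
s=camera("side")[:,:,::-1];t=camera("top")[:,:,::-1]
cv2.imwrite("pics/s3.png",s);cv2.imwrite("pics/t3.png",t)
cv2.imwrite("pics/f.png",np.hstack([crop(s,230,110,100,150,4),crop(t,260,170,100,150,4)]))
E
```

```text
12.2 [ 0.209 -0.322 -0.191  2.193 -0.164  0.747  1.755] [ 0.4847 -0.023   0.2572]
n 1 dist 0.0028 ang 0.5
[[0.09, -0.06, 0.03], [0.2, 0.0, -0.4], 0.1]
```

View pics/f.png

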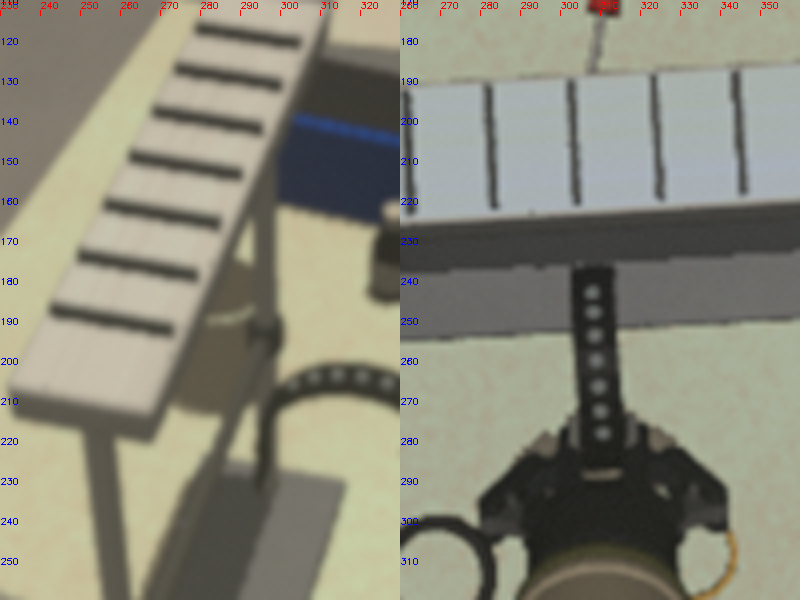

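Run:
```python
from h import *
np.set_printoptions(precision=4,suppress=True)
sy=np.array([-SX[1],SX[0],0])
print("bar ends side",[np.round(proj("side",BAR+[0,0,.16]+s*.15*sy),1) for s in(-1,1)],"obs (296,193),(262,283)")
# lamp top-front edge and slits in the top view, heights unknown ~: compare directions
c=get_obs()["position"]+carry([0,0,0],YS)[0]*-1;print("pred c",c)
print("crown ray",onz("top",308.5,260,c[2]+.096))
a,b=onz("top",307,243,c[2]+.085),onz("top",310.5,278,c[2]+.085);print("yaw",np.degrees(np.arctan2((a-b)[1],(a-b)[0])))
q=plan(*carry(BAR+[0,0,.187],YS),.1)
```

```text
bar ends side [array([295.3, 192.7]), array([260.8, 281.2])] obs (296,193),(262,283)
pred c [ 0.5265 -0.0212  0.1887]
crown ray [ 0.5274 -0.0202  0.2847]
yaw 7.533805758036173
n 4 dist 0.0989 ang 0.6
[[-0.85, 0.01, 0.51], [0.0, 0.0, -0.1], 0.1]
[[-0.85, 0.01, 0.51], [0.0, 0.0, -0.1], 0.1]
[[-0.85, 0.01, 0.51], [0.0, 0.0, -0.1], 0.1]
[[-0.85, 0.01, 0.51], [0.0, 0.0, -0.1], 0.1]
```

Run:
```python
from h import *
im=cv2.imread("pics/t3.png").astype(float).max(2)
def edges(v):
    r=im[v,295:325];m=r<70;xs=np.where(m)[0]+295
    return xs.min(),xs.max()
# sub-pixel: gradient extremes
rows=range(240,268);pts=[]
for v in rows:
    g=np.diff(cv2.GaussianBlur(im[v:v+1],(5,1),0)[0]);l=299+np.argmin(g[299:307]);r=309+np.argmax(g[309:319])
    f=lambda k,s:(lambda a,b,c:k+.5+.5*(a-c)/(a-2*b+c))(*(s*g[k-1:k+2]))
    pts.append((v,f(l,-1),f(r,1)))
p=np.array(pts);print(p[::6].round(1))
for k in(1,2):
    s,b=np.polyfit(p[:,0],p[:,k],1)
    yaws=[]
    a,c=onz("top",s*242+b,242,.275),onz("top",s*266+b,266,.275);print(k,s,np.degrees(np.arctan2((a-c)[1],(a-c)[0])))
a,c=onz("top",260,254.5,.012),onz("top",360,247.8,.012);d=a-c;print("station yaw",np.degrees(np.arctan2(-d[0],d[1])))
```

```text
[[240.  302.2 313.1]
 [246.  302.3 313.4]
 [252.  302.5 313.7]
 [258.  303.1 314.1]
 [264.  303.5 314.6]]
1 0.060003736068571206 5.337721377923339
2 0.061905995005542794 5.294554389970288
station yaw 5.435648887167193
```

Strip yaw is 5.3° and station yaw is 5.4°, so it's square. I'll move in over the bar.

Request:
{"api": "move_arm", "payload": {"moves": [[[-0.85,0,0.5],[0,0,0],0.1],[[-0.85,0,0.5],[0,0,0],0.1],[[-0.85,0,0.5],[0,0,0],0.1],[[-0.85,0,0.5],[0,0,0],0.1],[[0,0,0],[0,0,0],0.1]]}}

```text
clock: 12.92
position: [0.5835, -0.0177, 0.256]
ee_rot: [-0.037, 0.965, 0.013, 0.259]
ft_force: [-0.4, -0.4, -1.0]
grip_width: 0.283
```

```bash
python3 s.py
python3 - <<'E'
from h import *
print(get_obs()["ft_force"])
q=plan(*carry(BAR+[0,0,.082],YS),.1)
E
```

```text
12.925 [ 0.214 -0.078 -0.235  1.998 -0.077  0.696  1.669] [ 0.5835 -0.0177  0.256 ]
[-0.44498126 -0.44519204 -1.01813766]
n 4 dist 0.1056 ang 0.7
[[0.53, 0.01, 0.91], [0.0, 0.0, -0.2], 0.1]
[[0.53, 0.02, 0.91], [0.0, 0.0, -0.2], 0.1]
[[0.53, 0.02, 0.91], [0.0, 0.0, -0.2], 0.1]
[[0.53, 0.02, 0.91], [0.0, 0.0, -0.2], 0.1]
```

Request:
{"api": "move_arm", "payload": {"moves": [[[0.53,0,0.91],[0,0,-0.2],0.1],[[0.53,0,0.91],[0,0,-0.2],0.1],[[0.53,0,0.91],[0,0,0],0.1],[[0.4,0,0.68],[0,0,0],0.1],[[0,0,0],[0,0,0],0.1]]}}

```text
clock: 13.55
position: [0.5809, -0.0175, 0.1562]
ee_rot: [-0.04, 0.965, 0.012, 0.258]
ft_force: [-0.3, 0.9, 0.8]
grip_width: 0.282
```

```bash
python3 s.py
python3 - <<'E'
from h import *
print(get_obs()["ft_force"])
q=plan(*carry(BAR+[0,0,.076],YS),.1)
s=camera("side")[:,:,::-1];cv2.imwrite("pics/s4.png",s);w=camera("wrist")[:,:,::-1]
cv2.imwrite("pics/c.png",np.hstack([crop(s,250,180,80,90,5),cv2.resize(w,(400,450))]))
E
```

```text
13.55 [ 0.208  0.032 -0.243  2.12  -0.042  0.469  1.653] [ 0.5809 -0.0175  0.1562]
[-0.31609849  0.92008705  0.77325997]
n 1 dist 0.0121 ang 0.3
[[0.16, 0.07, 0.45], [0.1, -0.1, -0.2], 0.1]
```

View pics/c.png

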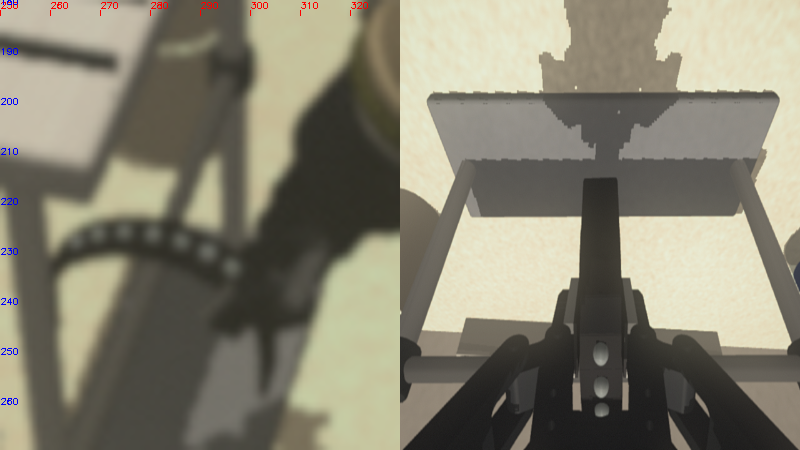

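The bar passes under the arch, centred between the posts, with the far leg beyond it. I'll lower in small steps and watch the force.

Request:
{"api": "move_arm", "payload": {"moves": [[[0.09,0.06,0.16],[0,0,0],0.1],[[0.08,0,0.14],[0,0,0],0.1],[[0,0,0],[0,0,0],0.1]]}}

```text
clock: 14.02
position: [0.5822, -0.0153, 0.149]
ee_rot: [-0.041, 0.965, 0.012, 0.259]
ft_force: [0.9, 0.6, 0.9]
grip_width: 0.283
```

Request:
{"api": "move_arm", "payload": {"moves": [[[0.04,0,0.07],[0,0,0],0.1],[[0.02,0,0.035],[0,0,0],0.1],[[0,0,0],[0,0,0],0.1]]}}

```text
clock: 14.4
position: [0.5823, -0.0153, 0.146]
ee_rot: [-0.041, 0.965, 0.012, 0.259]
ft_force: [0.2, 0.5, -0.1]
grip_width: 0.28
```

Request:
{"api": "move_arm", "payload": {"moves": [[[0.02,0,0.035],[0,0,0],0.1],[[0,0,0],[0,0,0],0.1]]}}

```text
clock: 14.65
position: [0.5823, -0.0153, 0.1451]
ee_rot: [-0.041, 0.965, 0.012, 0.259]
ft_force: [0.7, -0.3, -0.2]
grip_width: 0.279
```

Request:
{"api": "move_arm", "payload": {"moves": [[[0.02,0,0.035],[0,0,0],0.1],[[0,0,0],[0,0,0],0.1]]}}

```text
clock: 14.9
position: [0.5826, -0.0153, 0.1444]
ee_rot: [-0.041, 0.965, 0.012, 0.26]
ft_force: [0.7, -0.3, 0.8]
grip_width: 0.281
```

Request:
{"api": "move_arm", "payload": {"moves": [[[0.02,0,0.035],[0,0,0],0.1],[[0,0,0],[0,0,0],0.1]]}}

```text
clock: 15.15
position: [0.5829, -0.0153, 0.1437]
ee_rot: [-0.041, 0.965, 0.012, 0.26]
ft_force: [0.2, 0.7, 3.6]
grip_width: 0.281
```

Request:
{"api": "move_arm", "payload": {"moves": [[[0,0,0],[0,0,0],0.35],[[0,0,0],[0,0,0],0.45],[[0,0,0],[0,0,0],0.7],[[0,0,0],[0,0,0],0.9],[[0,0,0],[0,0,0],0.9]]}}

```text
clock: 15.78
position: [0.5824, -0.0153, 0.1431]
ee_rot: [-0.041, 0.965, 0.012, 0.259]
ft_force: [0.2, -0.1, -0.1]
grip_width: 0.901
```

```bash
python3 s.py
python3 - <<'E'
from h import *
o=get_obs();print(o["ft_force"],o["grip_width"])
s=camera("side")[:,:,::-1];cv2.imwrite("pics/s5.png",s);w=camera("wrist")[:,:,::-1]
cv2.imwrite("pics/d.png",np.hstack([crop(s,250,180,80,90,5),cv2.resize(w,(400,450))]))
E
```

```text
15.775 [ 0.203  0.054 -0.245  2.132 -0.027  0.433  1.638] [ 0.5824 -0.0153  0.1431]
[ 0.17823084 -0.05752062 -0.1324617 ] 0.9010610882473754
```

View pics/d.png

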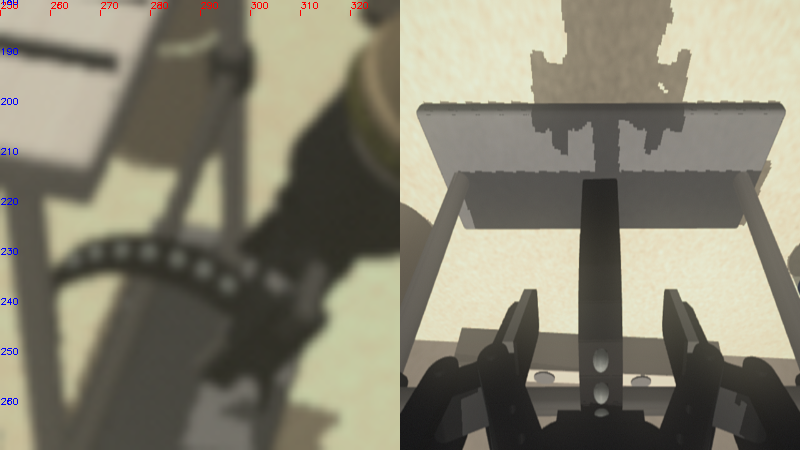

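Run:
```python
from k import *
from h import *
np.set_printoptions(precision=3,suppress=True)
o=get_obs();j=o["joint_pos"];F=R.from_rotvec([0,0,np.pi])
Q0=R.from_quat(o["ee_rot"]);p=o["position"]-.075*Q0.as_matrix()[:,2]
T=pose(-12,0)*F
for nm,x in dict(start=[.382,.363,.2],low=[.382,.363,.094],end=[.472,.342,.094]).items():
    r=ik(np.array(x),T,j,.003);print(nm,r)
s=(p,Q0);print(p)
s=plan(np.array([.44,.12,.23]),pose(-2,10)*F,0.3,start=s)
s=plan(np.array([.382,.363,.19]),T,0,start=s)
```

```text
start (array([-0.406,  0.188, -0.488,  1.765,  0.094,  1.212,  0.441]), np.float64(0.0004137288326872019), np.float64(0.00015365527707725306))
low (array([-0.507,  0.294, -0.385,  1.876,  0.13 ,  0.996,  0.413]), np.float64(0.000388490461144687), np.float64(0.00016034437082943192))
end (array([-0.475,  0.392, -0.278,  1.736,  0.123,  1.031,  0.565]), np.float64(0.00035846680953551213), np.float64(0.0001442561148009841))
[ 0.545 -0.019  0.208]
n 6 dist 0.1752 ang 21.2
[[0.46, 0.98, -0.44], [0.4, 3.3, 1.1], 0.3]
[[0.51, 0.97, -0.41], [0.4, 3.3, 1.1], 0.3]
[[0.55, 0.96, -0.39], [0.4, 3.3, 1.1], 0.3]
[[0.59, 0.94, -0.36], [0.4, 3.3, 1.1], 0.3]
[[0.63, 0.93, -0.34], [0.4, 3.3, 1.1], 0.3]
[[0.66, 0.91, -0.3], [0.4, 3.3, 1.1], 0.3]
n 10 dist 0.253 ang 14.1
[[0.29, 0.96, 0.11], [0.1, 1.0, 1.0], 0]
[[0.3, 0.96, 0.12], [0.1, 1.0, 1.0], 0]
[[0.32, 0.95, 0.12], [0.1, 1.0, 1.0], 0]
[[0.33, 0.95, 0.12], [0.1, 1.0, 1.0], 0]
[[0.35, 0.94, 0.13], [0.1, 1.0, 1.0], 0]
[[0.36, 0.94, 0.13], [0.1, 1.0, 1.0], 0]
[[0.38, 0.93, 0.14], [0.1, 1.0, 1.0], 0]
[[0.39, 0.92, 0.14], [0.1, 1.0, 1.0], 0]
[[0.4, 0.92, 0.15], [0.1, 1.0, 1.0], 0]
[[0.42, 0.91, 0.15], [0.1, 1.0, 1.0], 0]
```

Request:
{"api": "move_arm", "payload": {"moves": [[[0,0,-0.6],[0,0,0],0.9],[[0,0,-0.8],[0,0,0],0.9],[[0,0,-0.8],[0,0,0],0.9],[[0,0,-0.8],[0,0,0],0.9],[[0,0,0],[0,0,0],0.9]]}}

```text
clock: 16.5
position: [0.5452, -0.0187, 0.2103]
ee_rot: [-0.041, 0.964, 0.011, 0.261]
ft_force: [0.6, -0.0, 0.7]
grip_width: 0.902
```

Request:
{"api": "move_arm", "payload": {"moves": [[[0,0,-0.8],[0,0,0],0.9],[[0.5,0.97,-0.3],[0.4,3.3,1.1],0.3],[[0.55,0.96,-0.3],[0.4,3.3,1.1],0.3],[[0.6,0.95,-0.3],[0.4,3.3,1.1],0.3],[[0.6,0.93,-0.3],[0.4,3.3,1.1],0.3]]}}

```text
clock: 17.12
position: [0.4655, 0.073, 0.2289]
ee_rot: [-0.001, 0.989, 0.003, 0.146]
ft_force: [1.0, -0.0, -0.0]
grip_width: 0.303
```

Request:
{"api": "move_arm", "payload": {"moves": [[[0.6,0.93,-0.2],[0.4,3.3,1.1],0.3],[[0.6,0.91,-0.2],[0.4,3.3,1.1],0.3],[[0.3,0.96,0.1],[0,1,1],0],[[0.3,0.96,0.1],[0,1,1],0],[[0.3,0.96,0.1],[0,1,1],0]]}}

```text
clock: 17.75
position: [0.4176, 0.1923, 0.2201]
ee_rot: [0.045, 0.997, 0.002, 0.063]
ft_force: [1.3, 0.2, -0.0]
grip_width: 0.002
```

```bash
python3 s.py
python3 - <<'E'
from h import *
plan(np.array([.382,.363,.19]),pose(-12,0)*R.from_rotvec([0,0,np.pi]),0)
E
```

```text
17.75 [ 0.079 -0.073 -0.622  1.973  0.027  1.121  0.926] [0.4176 0.1923 0.2201]
n 7 dist 0.1769 ang 9.9
[[0.31, 0.95, 0.14], [0.1, 1.0, 1.0], 0]
[[0.32, 0.95, 0.15], [0.1, 1.0, 1.0], 0]
[[0.34, 0.94, 0.15], [0.1, 1.0, 1.0], 0]
[[0.35, 0.94, 0.15], [0.1, 1.0, 1.0], 0]
[[0.36, 0.93, 0.16], [0.1, 1.0, 1.0], 0]
[[0.38, 0.92, 0.16], [0.1, 1.0, 1.0], 0]
[[0.39, 0.92, 0.17], [0.1, 1.0, 1.0], 0]
```

Request:
{"api": "move_arm", "payload": {"moves": [[[0.31,0.95,0.14],[0,1,1],0],[[0.32,0.95,0.15],[0,1,1],0],[[0.34,0.94,0.15],[0,1,1],0],[[0.35,0.94,0.15],[0,1,1],0],[[0.36,0.93,0.16],[0,1,1],0]]}}

```text
clock: 18.38
position: [0.3924, 0.3144, 0.1991]
ee_rot: [0.088, 0.996, 0.007, 0.019]
ft_force: [0.5, 0.1, -0.5]
grip_width: 0.001
```

Request:
{"api": "move_arm", "payload": {"moves": [[[0.38,0.92,0.16],[0,1,1],0],[[0.39,0.92,0.17],[0,1,1],0],[[0,0,0],[0,0,0],0]]}}

```text
clock: 18.75
position: [0.3814, 0.3639, 0.1909]
ee_rot: [0.104, 0.995, 0.009, 0.001]
ft_force: [0.3, 0.1, -0.3]
grip_width: -0.001
```

```bash
python3 s.py
python3 - <<'E'
from h import *
T=pose(-12,0)*R.from_rotvec([0,0,np.pi])
s=plan(np.array([.378,.363,.094]),T,0)
w=camera("wrist")[:,:,::-1];s=camera("side")[:,:,::-1];t=camera("top")[:,:,::-1];cv2.imwrite("pics/s6.png",s)
print("tip in wrist",proj("wrist",[.4257,.3534,.0966]))
cv2.imwrite("pics/e.png",np.hstack([cv2.resize(w,(480,360)),crop(s,255,170,75,90,4)]))
E
```

```text
18.75 [-0.155  0.231 -0.771  1.776  0.164  1.187  0.391] [0.3814 0.3639 0.1909]
n 4 dist 0.0969 ang 1.0
[[0.03, -0.03, 0.97], [0.3, -0.0, 0.0], 0]
[[0.03, -0.03, 0.97], [0.3, -0.0, 0.0], 0]
[[0.03, -0.02, 0.97], [0.3, -0.0, 0.0], 0]
[[0.03, -0.02, 0.97], [0.3, -0.0, 0.0], 0]
tip in wrist (np.float64(321.09624010784455), np.float64(317.6134003331624))
```

View pics/e.png

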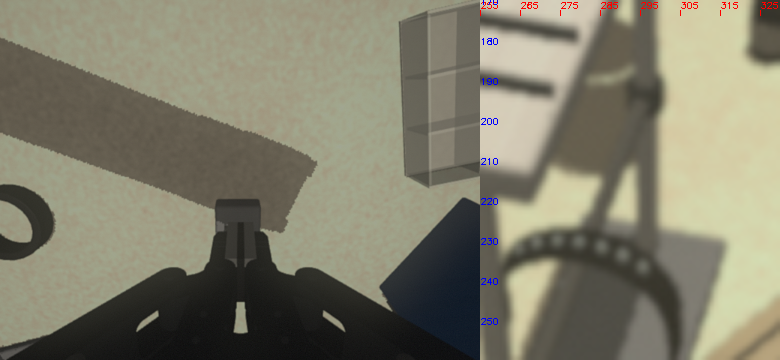

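The headband hangs on the bar in the side crop, with its stones centred at about (282,231). The closed fingers are behind the lever, clear of the bench and the tray. I'll descend and push.

Request:
{"api": "move_arm", "payload": {"moves": [[[0.03,0,0.97],[0.3,0,0],0],[[0.03,0,0.97],[0.3,0,0],0],[[0.03,0,0.97],[0.3,0,0],0],[[0.03,0,0.97],[0,0,0],0],[[0,0,0],[0,0,0],0]]}}

```text
clock: 19.52
position: [0.3795, 0.3624, 0.0936]
ee_rot: [0.106, 0.994, -0.0, 0.0]
ft_force: [0.4, 0.3, 0.8]
grip_width: -0.002
```

Request:
{"api": "move_arm", "payload": {"moves": [[[-0.7,0,0],[0,0,0],0],[[-0.7,0,0],[0,0,0],0],[[-0.6,0,0],[0,0,0],0],[[-0.6,0,0],[0,0,0],0]]}}

```text
clock: 20.02
position: [0.4449, 0.35, 0.0952]
ee_rot: [0.106, 0.994, 0.001, 0.001]
ft_force: [-0.9, 1.1, 1.1]
grip_width: -0.003
```

```bash
python3 s.py
python3 - <<'E'
from h import *
print(get_obs()["ft_force"]);T=pose(-12,0)*R.from_rotvec([0,0,np.pi])
u=np.array([.978,-.208,0])
s=plan(np.array([.4587,.346,.094])+.014*u,T,0)
s=camera("side")[:,:,::-1];t=camera("top")[:,:,::-1]
cv2.imwrite("pics/p.png",np.hstack([crop(s,250,380,80,70,5),crop(t,140,250,80,70,5)]))
E
```

```text
20.025 [-0.176  0.43  -0.692  1.765  0.312  1.056  0.382] [0.4449 0.35   0.0952]
[-0.8986398   1.13808275  1.11131122]
n 2 dist 0.0284 ang 0.2
[[-0.57, -0.02, 0.02], [0.1, 0.1, -0.1], 0]
[[-0.57, -0.02, 0.02], [0.1, 0.1, -0.1], 0]
```

View pics/p.png

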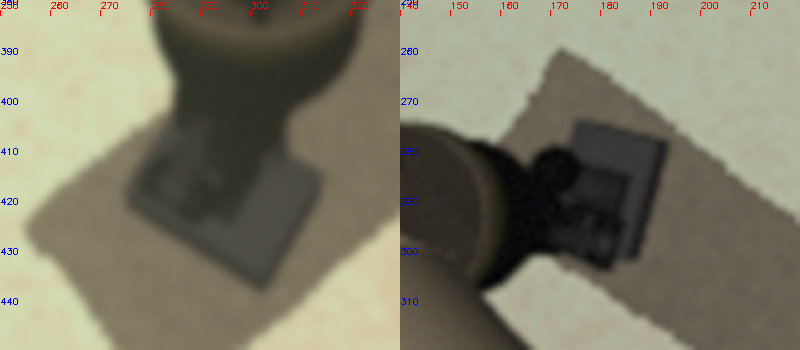

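The lever is moving: in the top view the knob went from (166,300) to about (171,283). I'll keep pushing until the stop.

Request:
{"api": "move_arm", "payload": {"moves": [[[-0.5,0,0],[0,0,0],0],[[-0.5,0,0],[0,0,0],0],[[0,0,0],[0,0,0],0]]}}

```text
clock: 20.5
position: [0.4691, 0.3446, 0.0949]
ee_rot: [0.106, 0.994, 0.001, 0.001]
ft_force: [0.6, 0.6, -0.0]
grip_width: -0.001
```

Request:
{"api": "move_arm", "payload": {"moves": [[[-0.16,0,0],[0,0,0],0],[[0,0,0],[0,0,0],0]]}}

```text
clock: 20.75
position: [0.4719, 0.3444, 0.095]
ee_rot: [0.105, 0.994, 0.001, 0.001]
ft_force: [-0.3, -0.5, -0.1]
grip_width: -0.001
```

Request:
{"api": "move_arm", "payload": {"moves": [[[-0.08,0,0],[0,0,0],0],[[0,0,0],[0,0,0],0]]}}

```text
clock: 21.0
position: [0.4737, 0.3439, 0.095]
ee_rot: [0.105, 0.994, 0.001, 0.001]
ft_force: [-0.4, -0.3, -0.6]
grip_width: -0.001
```

Request:
{"api": "move_arm", "payload": {"moves": [[[-0.08,0,0],[0,0,0],0],[[0,0,0],[0,0,0],0]]}}

```text
clock: 21.25
position: [0.4748, 0.3438, 0.0948]
ee_rot: [0.105, 0.994, 0.001, 0.0]
ft_force: [-4.9, 0.5, 1.9]
grip_width: -0.0
```

Request:
{"api": "move_arm", "payload": {"moves": [[[-0.08,0,0],[0,0,0],0],[[0,0,0],[0,0,0],0]]}}

```text
clock: 21.5
position: [0.4751, 0.3438, 0.0948]
ee_rot: [0.104, 0.995, 0.0, -0.001]
ft_force: [-12.0, 0.0, 6.0]
grip_width: 0.001
```

Request:
{"api": "move_arm", "payload": {"moves": [[[-0.08,0,0],[0,0,0],0],[[0,0,0],[0,0,0],0]]}}

```text
clock: 21.75
position: [0.4754, 0.3438, 0.0947]
ee_rot: [0.104, 0.995, -0.0, -0.002]
ft_force: [-20.0, -1.5, 10.4]
grip_width: -0.001
```

```bash
python3 s.py
python3 - <<'E'
from h import *
print(get_obs()["ft_force"],get_obs()["torque"])
t=camera("top")[:,:,::-1];cv2.imwrite("pics/t7.png",t);g=t[270:295,160:185].max(2);ys,xs=np.where(g<25);print(xs.mean()+160,ys.mean()+270,len(xs))
h=np.radians(-12);u=np.array([np.cos(h),np.sin(h),0]);print("tip at 1.0 top",proj("top",np.array([.4587,.346,.022])+.08*(np.sin(.5)*u+[0,0,np.cos(.5)])))
E
```

```text
21.75 [-0.162  0.474 -0.673  1.705  0.325  1.081  0.426] [0.4754 0.3438 0.0947]
[-19.97449381  -1.47943285  10.37486939] [-0.25067753  3.8547689  -0.07811883]
170.39864864864865 280.3614864864865 296
tip at 1.0 top (np.float64(174.66569709966717), np.float64(273.15132258941094))
```

At the hard stop: the force rose to 20 N with no further travel. I'll back off, rise and check.

Request:
{"api": "move_arm", "payload": {"moves": [[[0.5,0,0],[0,0,0],0],[[0.9,0,0],[0,0,0],0],[[0.9,0,-0.5],[0,0,0],0],[[0.5,0,-1],[0,0,0],0],[[0,0,-1],[0,0,0],0]]}}

```text
clock: 22.42
position: [0.4102, 0.3576, 0.1583]
ee_rot: [0.105, 0.995, 0.001, 0.002]
ft_force: [0.1, -0.9, 0.3]
grip_width: -0.001
```

Request:
{"api": "move_arm", "payload": {"moves": [[[0.9,0,-1],[0,0,0],0],[[0.9,-0.6,-1],[0,0,0],0],[[0.5,-0.9,-0.9],[0,0,0],0],[[0,-0.9,-0.8],[0,0,0],0],[[0,0,0],[0,0,0],0]]}}

```text
clock: 23.05
position: [0.3429, 0.3097, 0.2512]
ee_rot: [0.106, 0.994, 0.001, 0.003]
ft_force: [-0.2, -0.7, -0.0]
grip_width: -0.001
```

```bash
python3 s.py
python3 - <<'E'
from h import *
s=camera("side")[:,:,::-1];t=camera("top")[:,:,::-1];cv2.imwrite("pics/s8.png",s);cv2.imwrite("pics/t8.png",t)
h=np.radians(-12);u=np.array([np.cos(h),np.sin(h),0]);tip=np.array([.4587,.346,.022])+.08*(np.sin(.5)*u+[0,0,np.cos(.5)])
print("tip at 1.0",tip,proj("top",tip),proj("side",tip))
cv2.imwrite("pics/z.png",np.vstack([np.hstack([crop(s,250,380,80,60,5),crop(t,150,250,80,60,5)]),np.hstack([crop(s,245,200,80,60,5),crop(t,260,210,80,60,5)])]))
E
```

```text
23.05 [-0.048  0.004 -0.777  1.839  0.007  1.294  0.531] [0.3429 0.3097 0.2512]
tip at 1.0 [0.49621592 0.33802575 0.0922066 ] (np.float64(174.66569709966717), np.float64(273.15132258941094)) (np.float64(277.44421315349103), np.float64(393.23403760476117))
```

No more pictures can be viewed, so I'll check numerically.

Run:
```python
from h import *
np.set_printoptions(precision=4,suppress=True)
def knob(f,x,y,w,h,th):
    g=cv2.imread(f).max(2)[y:y+h,x:x+w];n,l,st,c=cv2.connectedComponentsWithStats((g<th).astype(np.uint8))
    return [(c[k].round(1)+[x,y],st[k,4]) for k in range(1,n) if st[k,4]>20]
for th in (35,50,65):print(th,"top",knob("pics/t8.png",155,255,45,55,th),"side",knob("pics/s8.png",255,380,70,60,th))
# changes of everything else since the start, arm excluded by eye from boxes
for n in("top","side"):
    a,b=[cv2.GaussianBlur(cv2.imread(f"pics/{n[0] if k else n}{k or 1}.png"),(3,3),0).astype(int) for k in(0,8)]
    m=(abs(a-b).max(2)>40).astype(np.uint8);k,l,st,c=cv2.connectedComponentsWithStats(m)
    print(n,[list(map(int,st[q])) for q in range(1,k) if st[q,4]>8])
a,b=[cv2.imread(f"pics/s{k}.png").astype(int)[215:275,250:300] for k in(6,8)];print("headband change s6->s8",abs(a-b).max(),(abs(a-b).max(2)>40).sum())
```

```text
35 top [(array([175.1, 273.4]), np.int32(56))] side []
50 top [(array([175. , 273.6]), np.int32(60)), (array([188.4, 292. ]), np.int32(34))] side []
65 top [(array([180.4, 284.8]), np.int32(260))] side []
top [[305, 236, 11, 16, 129], [170, 268, 19, 11, 138], [423, 269, 34, 46, 596], [162, 293, 16, 13, 133], [161, 296, 141, 123, 5245], [32, 321, 167, 159, 12191], [62, 343, 6, 8, 25], [18, 364, 14, 38, 319], [31, 365, 2, 7, 12], [77, 369, 6, 6, 19], [311, 371, 234, 103, 8394], [60, 383, 6, 7, 21], [66, 386, 6, 15, 40], [55, 391, 8, 7, 30], [81, 406, 4, 5, 11], [85, 410, 9, 15, 49], [260, 419, 48, 17, 456], [582, 430, 58, 50, 1733], [96, 434, 6, 6, 23], [264, 437, 6, 12, 35], [550, 439, 30, 33, 664], [107, 440, 4, 7, 17], [109, 461, 11, 8, 41], [277, 466, 31, 10, 226], [111, 471, 7, 5, 16], [257, 470, 6, 10, 27]]
side [[494, 0, 68, 113, 3592], [489, 0, 151, 172, 11585], [451, 152, 30, 16, 133], [448, 165, 36, 51, 1102], [487, 164, 91, 66, 3025], [363, 167, 47, 39, 732], [593, 167, 6, 5, 13], [407, 170, 38, 58, 936], [352, 173, 6, 14, 71], [555, 173, 38, 57, 475], [392, 179, 16, 11, 68], [596, 191, 44, 27, 508], [350, 193, 12, 7, 40], [407, 202, 21, 29, 219], [364, 207, 5, 4, 14], [372, 207, 5, 4, 16], [378, 206, 6, 6, 23], [340, 208, 135, 177, 10425], [453, 210, 5, 4, 14], [464, 217, 16, 7, 70], [260, 227, 19, 12, 130], [470, 231, 65, 92, 3006], [297, 237, 8, 21, 79], [538, 236, 67, 71, 1376], [540, 259, 8, 27, 117], [615, 266, 14, 31, 230], [524, 276, 12, 25, 218], [582, 278, 28, 13, 214], [610, 285, 14, 31, 197], [538, 287, 10, 11, 53], [591, 290, 18, 8, 53], [554, 315, 33, 10, 274], [349, 320, 18, 20, 287], [311, 325, 180, 134, 8189], [572, 333, 23, 11, 145], [549, 363, 7, 12, 63], [493, 365, 14, 7, 63], [532, 372, 17, 5, 51], [272, 387, 13, 16, 160], [303, 404, 13, 10, 107], [271, 407, 9, 9, 57], [300, 419, 8, 11, 61], [305, 430, 5, 6, 23]]
headband change s6->s8 25 0
```

```bash
python3 -c "
from workcell import *
print(hand_in(),get_obs()['clock'])"
```

```text
the job is handed in; nothing more can be done
the job is handed in; nothing more can be done
```

The headband hangs crown up over the middle of the steel bar, and the lamp switch lever is fully over. I handed the job in at about 23 s of the 64 s allowed.

**Headband:** I lifted it off the stand by the side of its strip, brought it in tilted under the lamp, and lowered it until it touched the bar at about 3.6 N. Before it went in, its yaw measured 5.3° against the station's 5.4°, so it sits squarely. It did not move while I worked the switch, comparing side views before and after.

**Switch:** I pushed the lever only after letting go of the headband. It met its hard stop at 20 N, then I backed off. The knob shows at pixel (175.1, 273.4) in the top view, where fully over should put it at (174.7, 273.2).

**Other things:** In the top view, the only changes from the start picture were the arm and its shadow, the headband's move from stand to bar, and the lever.

**Checks that failed or disagreed:**
- **First grasp:** The first try, at a 45° tilt, stopped short at a joint limit and closed on nothing. I redid it at 30° with the tool turned half round.
- **Yaw reading:** A rough yaw reading from the stones (7.5°) disagreed with the edge fit (5.3°). I trusted the edge fit.
- **Last picture:** I had used up the picture limit, so the final state was checked only by numbers.
- **Tape roll:** The arm was covering it in the last frames, so I could not check it. No move went low near it.
- **Look-alikes:** The side view changed near the red and green ones. The top view showed no change there, so I put it down to the arm blocking the view.

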